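# True up a corner jig with a square

### The job

The side fence of the corner jig has swung inwards. Take the square by its post, lower it inside the jig close to the base plate and press it gently into the corner until its outer faces bear flush, without gaps, on both the back fence and the side (so the side fence is pushed square to the back fence); keep both faces pressed for about a second. Then draw the square out without moving the fence again and stand it flat on the bare desk clear of the jig; move the side fence only with the square, and leave the other things alone.

Things in the scene. Friction and masses are not known exactly. Their poses are not given: they have to be found in the camera images.
- square_grip (a point): Grasp point of the loose square: a steel L lying flat, 300 g, arms 14 mm high, 16 mm wide, 90 mm long outside. A grey post, 20 x 20 mm, rises from the web in the angle to 70 mm above the underside; this point is on its axis, 55 mm above the underside. Axes: z up; x and y square to the post's flat sides. Outer faces look to +x and +y, each 32 mm from the post's axis; the arms run to -y and -x.
- square_heel (a point): The square's outer heel corner (where the two outer faces would meet; it is relieved by a 6 mm notch), at the underside: 32 mm along +x and 32 mm along +y from the post's axis, 55 mm below square_grip. Axes as square_grip.
- jig_corner (a point): Inside corner of the jig, on the top face of its plate; z up. The back fence's inner face passes through here, looks to -x and runs 124 mm to -y. The side's inner face passes through here, looks to -y and runs to -x: 25 mm fixed pivot block, then the 95 mm swinging side fence. The square fits with its +x face on the back fence and its +y face on the side: square_heel meets this point, axes agree.
- side_fence_end (a point): The free end of the side fence's inner face, half-way up the fence, 95 mm from its pivot.
- side_fence (a joint): Angle of the side fence about its upright pivot, on the inner face at the end of the pivot block, 25 mm along -x from jig_corner. 0: exactly square to the back fence; positive: free end swung inwards (to -y of jig_corner). Stiff: 0.2 N m of friction (2 to 3 N at the free end), stays where left, no spring; can be pushed past square, down to -0.1.
- petri: Petri dish, 58 mm wide, 16 mm high, bystander; origin under its centre.
- slide_mailer: White slide box, 34 x 84 x 15 mm, bystander; origin under its centre.
- objective_case: Grey and black round case, 39 mm wide, 76 mm high, bystander; origin under its centre.
- jig: The corner jig, fixed to the desk: aluminium base plate 140 x 140 x 8 mm with dark steel fences standing 22 mm above the plate (30 mm above the desk) along two edges, open to the robot. Origin under the plate's centre; axes as jig_corner, which lies at 55, 55, 8 mm.
- back_fence: The jig's fixed back fence, 14 mm thick, 138 mm long; the square does not slide easily on it: the drag along it is about as large as the push against it. Origin and axes are those of the jig.
- pivot_block: The jig's fixed pivot block, 25 x 14 mm, at the corner end of the side; its origin and axes are those of the jig.

How it is judged:
By the outcome, as a careful person would: the job done as asked, in the order asked, and still so for the second after the job is handed in, with the robot touching nothing.
It also fails if it takes over 72 s, if anything falls off the work surface, if the arm or the gripper's body presses on something with over 40 N, if the wrist force passes 120 N, or if a joint passes its speed limit or range.

### The arm

A 6-joint arm with a two-finger parallel gripper is mounted at the origin on a cart in front of the work surface, level with it; the furniture and walls round the work are solid. World frame = base frame: x ahead of the robot, y to its left, z up, the work surface at z = 0. Lengths are in mm, angles in rad, forces in N, time in s.
With the tool pointing down it reaches from about 275 to 750 mm from the base axis. Payload 10.2 kg.
Tool frame: the origin (TCP) lies between the finger pads; the fingertips stand 11 mm ahead of it and the grasp point (between the pads) lies 8 mm behind it (ctrl.tip_extent is the distance from the TCP to the fingertips, in mm); z points along the fingers, y is the direction in which the jaws open and shut (so a half turn about z gives the same grasp; the last joint's range is limited). The gripper opens to 85 mm and grips with 20 to 120 N. Pads are 22 mm wide; open, the fingers measure 114 mm over their backs; the gripper's body (76 mm by 85 mm) begins 54 mm behind the grasp point. The pads swing forward as they close: fully open they stand 13 mm farther back than shut.
Start: joints at [-1.403, 0.313, 1.498, -0, 1.331, -0.223], TCP at [199.975, -485.429, 242.294] pointing down, gripper open.
Joint ranges: [-2.94, 2.94], [-0.97, 2.17], [0.19, 2.56], [-1.23, 4.37], [0.02, 3.11], [-2.88, 2.88]. Speed limits (rad/s): [2.39, 2.39, 3.01, 3.14, 3.14, 3.14].

### API

Orientations are given as a unit quaternion [w, x, y, z].
In Python, from rig import ctrl gives the robot as it stands.
- The arm moves only by the tool apply_moves, never from a script. Its argument "commands" is a list of rows, each a list of 5 numbers: the finger opening in cm, from 0 to 8.54, then the shift along the tool's x, y, z in cm, then the turn about the tool's z in rad. In form: [[jaw, dx, dy, dz, roll], ...]. A call has 1 to 12 rows; each row shifts and turns the commanded pose from where the row before left it, along the tool's axes as they then stand; what a row does not reach is not made up. A row lasts 1/12 s, in which the tool goes at most 41.7 mm and 7.16 degrees, less where a joint would pass 70% of its speed; a pose out of reach is approached as far as the arm can. A call with a gripper value outside its range is refused whole. The fingers move at their own pace and stop on an object; "squeeze" is the grip in N (left out, the last holds). Time passes only in rows, so rows that do not move let the fingers close. It gives the time, the measured TCP pose, the force and the opening at its end, in the units of the state.
- ctrl.sense(): the state, without advancing time (a new reading comes with each control period).
- ctrl.capture(name): name is "scene" or "top" or "wrist"; returns the picture (420x560x3 uint8, red, green, blue); there is no depth.
- ctrl.camera_info(name): a dict with "fov_y" (degrees; the focal length in pixels is half the picture's height over the tangent of half this angle, whatever the lens; pixels are square), "cx", "cy" (the principal point, pixels), "camera_from_world" (4x4, takes a point from world to camera coordinates). Camera axes: x right, y down, z forward; pixel columns grow to the right and rows downward; lengths in mm; the calibration is good to about 2 mm. The wrist camera is an equidistant fisheye: a pixel r from the principal point sees the ray r / f radians off the axis. A picture is of the moment at which its call begins: read the wrist's pose just before it. camera_info takes no time and is no camera call; for the wrist camera it gives the pose at the moment of the call.
- ctrl.finish_job(): hands the job in, once; it reports no verdict.
The state is a dict: "time_s": time; "joints": joint angles; "dq": joint speeds; "tau": joint torques, N m; "eef_pos": TCP position; "ee_rot": TCP orientation; "force": force on the tool from outside, world axes, zero at the start; "wrist_torque": the same for the moment, N m; "grip_width": opening from 0.0 (shut) to 1.0 (fully open).
Only numpy, scipy, OpenCV 4.12 (cv2) and the standard library are available. Lean on these libraries where they do the work, as an engineer would, in place of code of your own. Each camera call takes 0.05 s, during which the arm holds its last target.

## Working session

There is one attempt and no reset: what is moved stays moved. The work goes in short steps, Python scripts to look and compute and a tool call to move; the robot and the scene stay as the last step left them, time stands still between calls to the robot, and variables do not carry over. Pictures are saved under pics/ and viewed, and the job is handed in when it is done.

Besides the shell and the picture viewer there is one more tool, called after "Emit:" as name(argument=value, ...) on one line, values as JSON. apply_moves: Moves the arm, as the interface text tells. Its arguments: {"type":"object","properties":{"commands":{"type":"array"},"squeeze":{"type":"number"}},"required":["commands"]}

```bash
mkdir -p pics; ls; python3 - <<'E'
from rig import ctrl
import cv2
s=ctrl.sense();print(s)
for n in ("scene","top","wrist"):
    i=ctrl.camera_info(n);print(n,i)
    cv2.imwrite(f"pics/{n}0.png",ctrl.capture(n)[:,:,::-1])
E
```

```text
pics
{'time_s': 0.0, 'joints': array([-1.40338339e+00,  3.13445351e-01,  1.49847035e+00, -1.33813136e-06,
        1.33098220e+00, -2.23404303e-01]), 'dq': array([-6.18858034e-05, -3.21118898e-04,  8.76178791e-04,  8.29888852e-04,
       -2.52424668e-04, -2.27036469e-04]), 'tau': array([-4.43851977e-04, -4.12268078e+01, -2.59740704e+01, -2.56997337e-04,
        4.15067916e-03, -1.18862795e-05]), 'eef_pos': array([ 199.93909745, -485.16545422,  241.72491817]), 'ee_rot': array([-6.52389253e-04,  9.80968171e-01,  1.94167509e-01,  1.76187866e-05]), 'force': array([-0.19624889, -0.82569758, -0.0014091 ]), 'wrist_torque': array([0.00035915, 0.01900069, 0.00347681]), 'grip_width': 1.000676143827146}
scene {'fov_y': 43.75612193605048, 'cx': 279.3545442401891, 'cy': 212.70686873821026, 'camera_from_world': array([[ 9.17830852e-01,  3.96878935e-01,  8.58122437e-03,
        -4.67817465e+02],
       [ 3.52688665e-01, -8.05332754e-01, -4.76497493e-01,
        -7.09373748e+01],
       [-1.82201077e-01,  4.40370601e-01, -8.79133950e-01,
         1.58841736e+03],
       [ 0.00000000e+00,  0.00000000e
[... 246 characters left out ...]
  [-9.90367716e-01,  1.53871415e-02, -1.37604591e-01,
         5.01564518e+02],
       [ 1.37551916e-01, -4.43584445e-03, -9.90484626e-01,
         9.72075763e+02],
       [ 0.00000000e+00,  0.00000000e+00,  0.00000000e+00,
         1.00000000e+00]])}
wrist {'fov_y': 65.70646984690485, 'cx': 278.81755121997566, 'cy': 209.4980889813857, 'camera_from_world': array([[ 3.81191405e-01, -9.24495963e-01, -5.71492065e-04,
        -5.24581104e+02],
       [-8.73063744e-01, -3.60187866e-01,  3.28670657e-01,
        -4.18484887e+01],
       [-3.04060540e-01, -1.24787480e-01, -9.44444426e-01,
         3.81570498e+02],
       [ 0.00000000e+00,  0.00000000e+00,  0.00000000e+00,
         1.00000000e+00]])}
```

View pics/scene0.png

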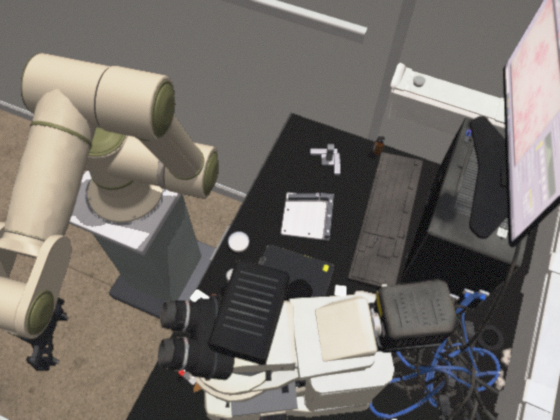

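View pics/top0.png

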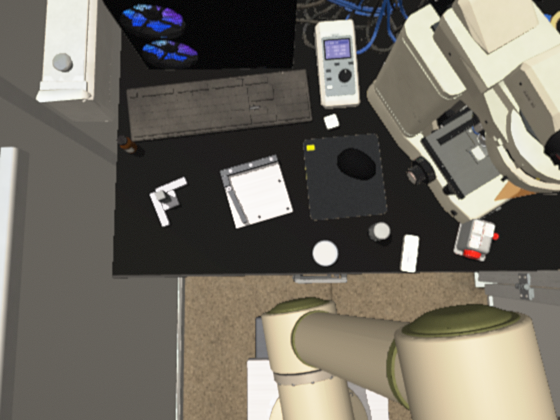

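View pics/wrist0.png

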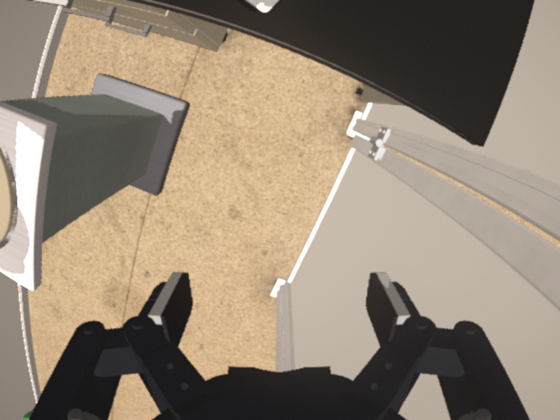

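The scene picture shows the square near (328,157) and the jig near (308,215). In the top picture they are at about (167,200) and (256,190). The microscope, mouse, petri dish and the other objects lie to the right.

```bash
python3 - <<'E'
import cv2
im=cv2.imread("pics/top0.png")
cv2.imwrite("pics/top0z.png",cv2.resize(im[140:240,135:305],None,fx=4.7,fy=4.7,interpolation=cv2.INTER_CUBIC))
im=cv2.imread("pics/scene0.png")
cv2.imwrite("pics/scene0z.png",cv2.resize(im[130:250,260:400],None,fx=5,fy=5,interpolation=cv2.INTER_CUBIC))
E
```

```text
(no output)
```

View pics/top0z.png

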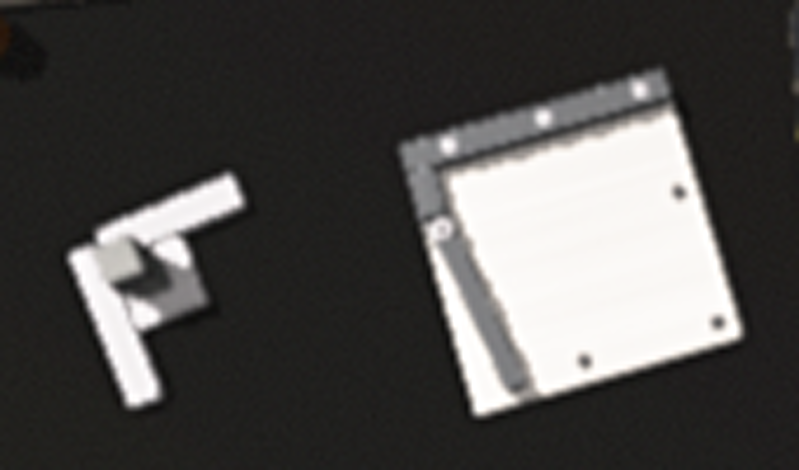

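View pics/scene0z.png

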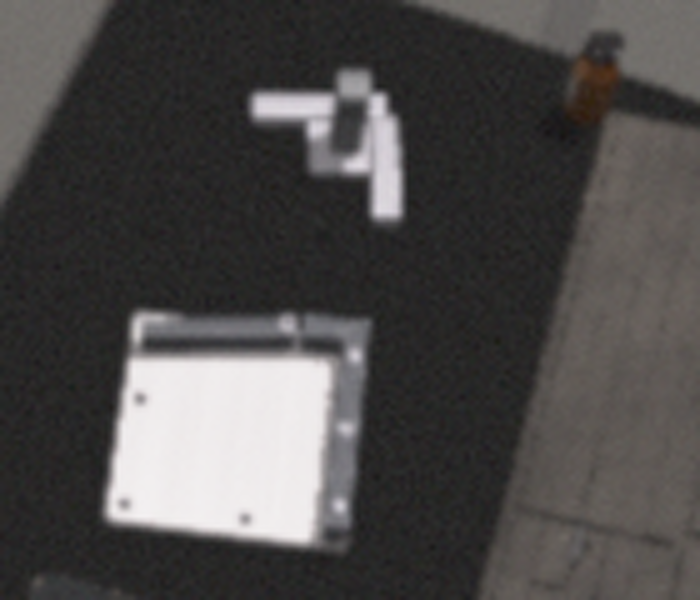

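```bash
cat > h.py <<'E'
import numpy as np, cv2
from scipy.optimize import least_squares
def ray(info,uv):
    W=np.array(info["camera_from_world"]);f=210/np.tan(np.radians(info["fov_y"]/2))
    x=(np.array(uv,float)-[info["cx"],info["cy"]])/f
    if info.get("fish"):
        r=np.linalg.norm(x)
        d=np.array([0,0,1.]) if r<1e-9 else np.array([*(x/r*np.sin(r)),np.cos(r)])
    else: d=np.array([*x,1.])
    R=W[:3,:3];t=W[:3,3]
    return -R.T@t, R.T@d
def onplane(info,uv,z):
    c,d=ray(info,uv);return c+d*(z-c[2])/d[2]
def proj(info,P):
    W=np.array(info["camera_from_world"]);f=210/np.tan(np.radians(info["fov_y"]/2))
    p=W[:3,:3]@np.asarray(P,float)+W[:3,3]
    if info.get("fish"):
        rr=np.hypot(p[0],p[1]);th=np.arctan2(rr,p[2]);x=p[:2]/max(rr,1e-9)*th
    else: x=p[:2]/p[2]
    return x*f+[info["cx"],info["cy"]]
def fit(info,local,uv,x0=(400,100,0)):
    """planar pose (x,y,yaw): local points w/ z given in world height; least squares in pixels"""
    def T(p,l):
        c,s=np.cos(p[2]),np.sin(p[2]);return [p[0]+c*l[0]-s*l[1],p[1]+s*l[0]+c*l[1],l[2]]
    r=least_squares(lambda p:np.concatenate([proj(info,T(p,l))-u for l,u in zip(local,uv)]),x0,x_scale=[10,10,.1])
    return r.x,r.fun.reshape(-1,2)
E
python3 - <<'E'
from rig import ctrl
from h import *
i=ctrl.camera_info("top")
z=lambda a:[[135+(x+.5)/4.7-.5,140+(y+.5)/4.7-.5] for x,y in a]
# jig frame origin plate centre; corner at 55,55,8
p,e=fit(i,[(-70,70,8),(-70,-70,8),(69,69,30),(69,-69,30),(55,55,8)],z([(475,415),(742,338),(400,147),(665,68),(445,172)]))
print("jig",p,e.round(1))
# square: origin post axis
p,e=fit(i,[(32,-58,14),(16,-58,14),(-58,32,14),(-58,16,14),(0,0,70)],z([(235,172),(247,207),(128,408),(160,395),(120,258)]))
print("sq",p,e.round(1))
c=[onplane(i,u,h) for u,h in zip(z([(438,230),(535,395),(505,395)]),(30,30,30))];print(np.round(c,1))
E
```

```text
jig [5.37616788e+02 1.34281102e+02 2.65510195e-01] [[ 0.4 -0.2]
 [ 0.2 -0.1]
 [ 0.3 -0.4]
 [ 0.   0.6]
 [-0.9  0.1]]
sq [5.23692763e+02 3.48156075e+02 3.71245712e-01] [[ 0.1  0.9]
 [-0.2 -0.4]
 [ 0.3 -0.4]
 [-0.1 -0.2]
 [-0.2  0.1]]
[[542.4 200.5  30. ]
 [458.9 152.4  30. ]
 [459.1 167.3  30. ]]
```

```bash
python3 - <<'E'
from rig import ctrl
from h import *
i=ctrl.camera_info("scene")
for uv in [(165,310),(162,355),(245,265),(185,375)]:
    print(uv,[onplane(i,uv,z)[:2].round() for z in (0,150,250,350,450)])
i=ctrl.camera_info("top")
for uv in [(115,272),(350,272),(455,220),(540,215),(560,200),(400,200)]:
    print(uv,[onplane(i,uv,z)[:2].round() for z in (0,150,250,350,450)])
E
```

```text
(165, 310) [array([ 297., -284.]), array([ 346., -315.]), array([ 378., -336.]), array([ 411., -357.]), array([ 444., -378.])]
(162, 355) [array([ 349., -392.]), array([ 392., -412.]), array([ 421., -425.]), array([ 450., -438.]), array([ 479., -451.])]
(245, 265) [array([438., -79.]), array([ 472., -133.]), array([ 494., -169.]), array([ 517., -205.]), array([ 539., -241.])]
(185, 375) [array([ 427., -413.]), array([ 462., -430.]), array([ 485., -442.]), array([ 508., -453.]), array([ 531., -465.])]
(115, 272) [array([352., 469.]), array([354., 413.]), array([355., 375.]), array([356., 337.]), array([358., 299.])]
(350, 272) [array([344., -84.]), array([347., -60.]), array([349., -45.]), array([351., -29.]), array([353., -13.])]
(455, 220) [array([ 463., -341.]), array([ 448., -280.]), array([ 439., -239.]), array([ 429., -198.]), array([ 420., -158.])]
(540, 215) [array([ 472., -546.]), array([ 456., -455.]), array([ 446., -395.]), array([ 435., -334.]), array([ 425., -273.])]
(560, 200) [array([ 507., -598.]), array([ 486., -500.]), array([ 473., -434.]), array([ 459., -368.]), array([ 445., -303.])]
(400, 200) [array([ 513., -211.]), array([ 492., -169.]), array([ 477., -141.]), array([ 463., -113.]), array([448., -85.])]
```

Emit:
apply_moves(commands=[[8.5,2.1,-3.1,0,0],[8.5,2.1,-3.1,0,0],[8.5,2.1,-3.1,0,0],[8.5,2.1,-3.1,0,0],[8.5,2.1,-3.1,0,0],[8.5,2.1,-3.1,0,0],[8.5,2.1,-3.1,0,0],[8.5,2.1,-3.1,0,0],[8.5,2.1,-3.1,0,0],[8.5,2.1,-3.1,0,0],[8.5,2.1,-3.1,0,0],[8.5,2.1,-3.1,0,0]])

```text
time_s: 1.15
eef_pos: [291.0, -43.7, 242.4]
ee_rot: [0.0, 0.981, 0.194, 0.0]
force: [1.1, 0.2, 0.5]
grip_width: 0.998
```

Emit:
apply_moves(commands=[[8.5,2.4,-1.9,0,0],[8.5,2.4,-1.9,0,0],[8.5,2.4,-1.9,0,0],[8.5,2.4,-1.9,0,0],[8.5,2.4,-1.9,0,0],[8.5,2.4,-1.9,0,0],[8.5,2.4,-1.9,0,0],[8.5,2.4,-1.9,0,0],[8.5,2.4,-1.9,0,0],[8.5,2.4,-1.9,0,0],[8.5,0,0,0,0],[8.5,0,0,0,0]])

```text
time_s: 2.15
eef_pos: [440.7, 222.4, 241.6]
ee_rot: [0.0, 0.981, 0.195, -0.001]
force: [-0.4, 0.1, -0.3]
grip_width: 0.995
```

```bash
cat >> h.py <<'E'
def snap(name,tag):
    from rig import ctrl
    import pickle
    s=ctrl.sense();i=dict(ctrl.camera_info(name));i["fish"]=name=="wrist"
    im=ctrl.capture(name)[:,:,::-1].copy()
    cv2.imwrite(f"pics/{tag}.png",im);pickle.dump((i,s),open(f"pics/{tag}.pkl","wb"))
    print(s["time_s"],s["eef_pos"].round(1),s["ee_rot"].round(4),s["joints"].round(2));return i,s,im
def load(tag):
    import pickle
    return pickle.load(open(f"pics/{tag}.pkl","rb"))+(cv2.imread(f"pics/{tag}.png"),)
E
python3 -c "
from h import *
snap('wrist','w1')"
```

```text
2.15 [440.7 222.4 241.6] [ 1.000e-04  9.808e-01  1.951e-01 -7.000e-04] [ 0.23  0.25  1.59 -0.    1.31  1.41]
```

View pics/w1.png

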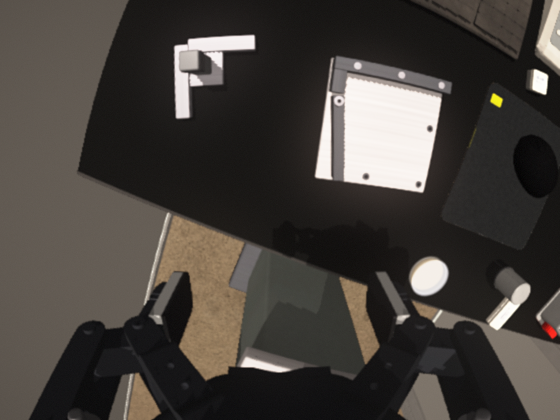

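The wrist picture shows the square near (200,75), with its post at (190,60). The jig corner is near (345,90), and the side fence runs from (340,100) to (338,180).

```bash
python3 - <<'E'
from h import *
i,s,im=load("w1")
cv2.imwrite("pics/w1a.png",cv2.resize(im[25:135,160:270],None,fx=5.4,fy=5.4,interpolation=cv2.INTER_CUBIC))
cv2.imwrite("pics/w1b.png",cv2.resize(im[48:203,308:463],None,fx=3.8,fy=3.8,interpolation=cv2.INTER_CUBIC))
E
```

```text
(no output)
```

View pics/w1a.png

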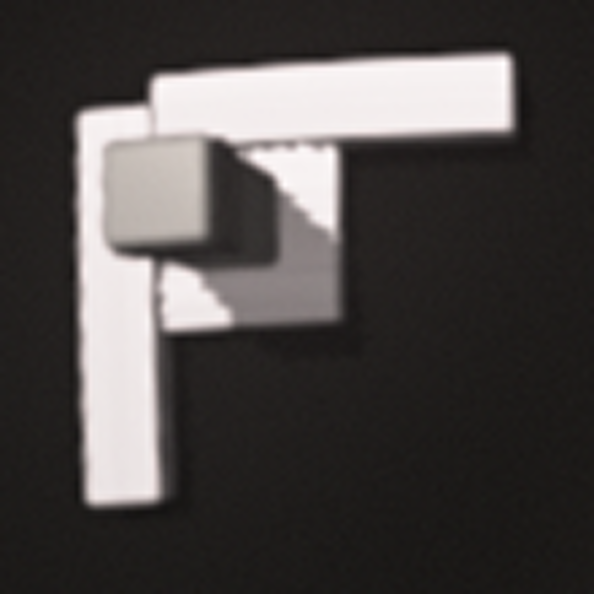

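View pics/w1b.png

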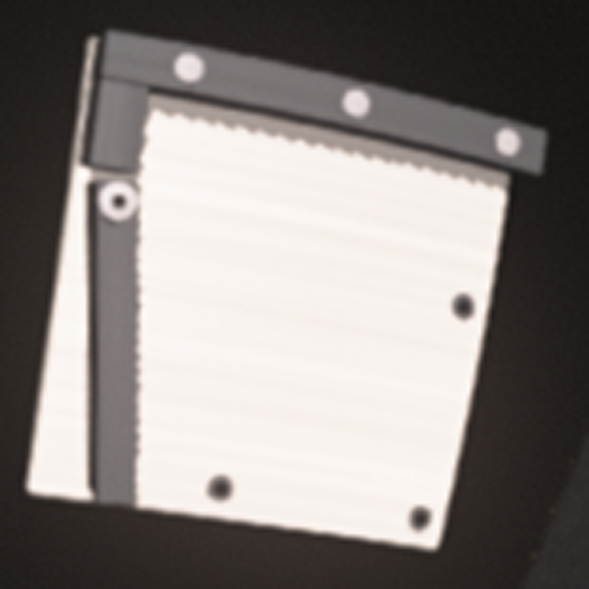

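```bash
python3 - <<'E'
from h import *
i,s,im=load("w1")
z=lambda a,o,k:[[o[0]+(x+.5)/k-.5,o[1]+(y+.5)/k-.5] for x,y in a]
sq,e=fit(i,[(32,-58,14),(16,-58,14),(-58,32,14),(-58,16,14),(0,0,70)],z([(513,53),(514,131),(85,506),(160,502),(157,192)],(160,25),5.4),(520,350,.37));print("sq",sq,e.round(1).tolist())
B=lambda a:z(a,(308,48),3.8)
j,e=fit(i,[(-70,70,8),(-70,-70,8),(69,69,30),(69,-69,30),(55,55,30),(55,-69,30)],B([(27,492),(437,550),(107,30),(548,130),(148,95),(545,174)]),(537,134,.26));print("jig",j,e.round(1).tolist())
R=np.array([[np.cos(j[2]),-np.sin(j[2])],[np.sin(j[2]),np.cos(j[2])]])
for uv,zz in zip(B([(118,200),(140,195),(135,505),(92,495),(137,350)]),(30,30,30,30,30)):
    print((R.T@(onplane(i,uv,zz)[:2]-j[:2])).round(1))
E
```

```text
sq [5.26362534e+02 3.48904017e+02 3.92188235e-01] [[-0.0, 0.5], [-0.2, 0.1], [0.5, -0.1], [0.1, -0.1], [-0.3, -0.3]]
jig [5.40439831e+02 1.34351129e+02 2.77171932e-01] [[0.2, 1.0], [0.6, 0.2], [-0.2, 0.2], [-0.1, 0.3], [0.5, -1.9], [-1.0, 0.4]]
[22.1 59.7]
[24.5 53.8]
[-63.8  41.5]
[-62.4  54.6]
[-19.   48.2]
```

Emit:
apply_moves(commands=[[8.5,2.0,-1.4,0,0],[8.5,2.1,-1.4,0,0],[8.5,2.1,-1.4,0,0],[8.5,2.1,-1.4,2.5,0],[8.5,2.15,-1.4,2.5,0],[8.5,2.3,-1.42,2.5,0],[8.5,0,0,2.5,0],[8.5,0,0,2,0],[8.5,0,0,0,0],[8.5,0,0,0,0]])

```text
time_s: 3.03
eef_pos: [526.5, 347.0, 122.5]
ee_rot: [0.0, 0.981, 0.194, -0.001]
force: [1.1, -0.1, 0.4]
grip_width: 0.996
```

```bash
python3 -c "
from h import *
snap('wrist','w2')"
```

```text
3.0333 [526.5 347.  122.5] [ 2.000e-04  9.811e-01  1.937e-01 -6.000e-04] [ 0.4   0.65  1.3  -0.    1.19  1.58]
```

View pics/w2.png

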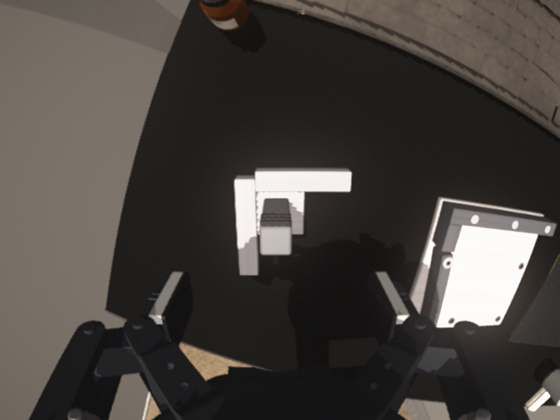

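The post's top is at about (276,241), and the pads stand symmetrically around it at columns 172 and 386.

```bash
python3 - <<'E'
from h import *
i,s,im=load("w2")
print(onplane(i,(276,241),70))
sq,e=fit(i,[(32,-58,14),(16,-58,14),(-58,32,14),(-58,16,14),(0,0,70)],[(351,170),(350,191),(239,274),(257,274),(276,241)],(520,350,.37));print("sq",sq,e.round(1).tolist())
E
```

```text
[526.66857892 349.04991245  70.        ]
sq [5.26986873e+02 3.49715930e+02 3.92702306e-01] [[0.3, 0.8], [0.1, -0.2], [0.0, 0.1], [0.6, 0.3], [-0.8, -0.8]]
```

Emit:
apply_moves(commands=[[8.5,0.1,-0.2,1.5,0],[8.5,0,0,2,0],[8.5,0,0,2,0],[8.5,0,0,1.5,0],[8.5,0,0,0.55,0],[4,0,0,0,0],[1.5,0,0,0,0],[1.5,0,0,0,0],[1.5,0,0,0,0],[1.5,0,0,0,0],[1.5,0,0,0,0],[1.5,0,0,0,0]], squeeze=70)

```text
time_s: 4.08
eef_pos: [527.1, 350.4, 47.7]
ee_rot: [-0.0, 0.981, 0.194, 0.001]
force: [-0.9, -0.9, 5.6]
grip_width: 0.224
```

```bash
python3 -c "
from h import *
i,s,im=snap('wrist','w3')
print(s['force'],s['wrist_torque'],s['grip_width'])"
```

```text
4.0833 [527.1 350.4  47.7] [-2.000e-04  9.810e-01  1.941e-01  6.000e-04] [0.4  0.74 1.35 0.   1.05 1.58]
[-0.87276853 -0.89459567  5.57851765] [ 0.0057025   0.23336477 -0.03769677] 0.2240522607486546
```

View pics/w3.png

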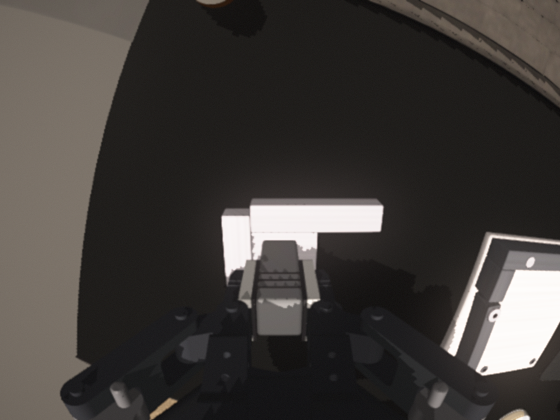

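The post is held (opening about 19 mm). Next I lift it and carry it over the jig.

Emit:
apply_moves(commands=[[1.5,0,0,-0.5,0],[1.5,0,0,-1.5,0],[1.5,0,0,-2,0],[1.5,0,0,-1.5,0],[1.5,0,0,-0.5,0],[1.5,-0.5,1.5,0,0],[1.5,-1,3,0,0],[1.5,-1,3,0,0],[1.5,-1.05,3,0,0],[1.5,-1,3,0,0],[1.5,-1,3,0,0],[1.5,-1,3,0,0]], squeeze=90)

```text
time_s: 5.13
eef_pos: [539.8, 143.5, 105.9]
ee_rot: [-0.0, 0.981, 0.194, -0.001]
force: [0.4, -1.0, -2.8]
grip_width: 0.218
```

Emit:
apply_moves(commands=[[1.5,-0.5,1.5,0,0],[1.5,0,0,0,0.06],[1.5,0,0,0,0.054],[1.5,0,0,0,0],[1.5,0,0,0,0],[1.5,0,0,0,0]])

```text
time_s: 5.63
eef_pos: [541.3, 129.4, 106.4]
ee_rot: [-0.0, 0.99, 0.139, -0.0]
force: [-0.6, -0.3, -4.4]
grip_width: 0.222
```

```bash
python3 -c "
from h import *
i,s,im=snap('wrist','w4')
print(s['force'],s['wrist_torque'],s['grip_width'])
cv2.imwrite('pics/w4b.png',cv2.resize(im[130:390,120:480],None,fx=2.2,fy=2.2,interpolation=cv2.INTER_CUBIC))
snap('top','t4')
cv2.imwrite('pics/t4b.png',cv2.resize(cv2.imread('pics/t4.png')[130:250,200:320],None,fx=4.8,fy=4.8,interpolation=cv2.INTER_CUBIC))
"
```

```text
5.6333 [541.3 129.4 106.4] [-0.000e+00  9.903e-01  1.389e-01 -4.000e-04] [ 0.02  0.52  1.57 -0.    1.05  1.32]
[-0.58531631 -0.34287822 -4.38985056] [ 0.02773904 -0.01089448 -0.05369426] 0.2216365720234009
5.6833 [541.4 129.5 106.5] [-0.000e+00  9.903e-01  1.388e-01 -3.000e-04] [0.02 0.52 1.57 0.   1.05 1.32]
```

View pics/w4b.png

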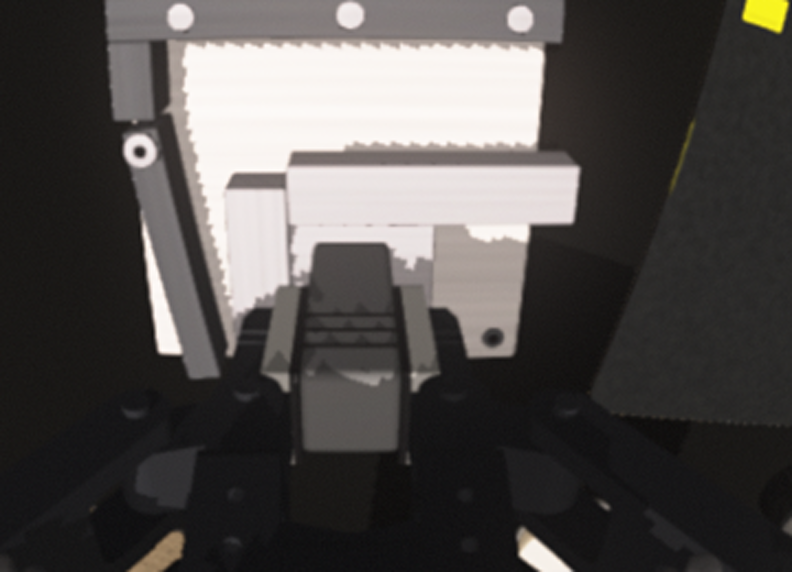

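View pics/t4b.png

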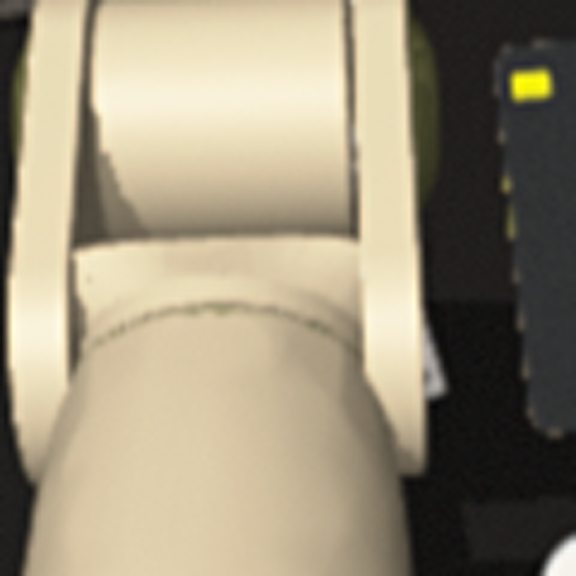

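The wrist picture shows the square held above the plate, with the back fence nearly parallel to its +x arm. The side fence slants inwards, with its free end at about (225,375) in the zoom.

```bash
python3 - <<'E'
from h import *
i,s,im=load("w4")
q=s["ee_rot"];ty=2*np.arctan2(q[2],q[1]);print("tool yaw",ty)
Z=lambda a:[[120+(x+.5)/2.2-.5,130+(y+.5)/2.2-.5] for x,y in a]
def yaw(a,z):
    P=[onplane(i,u,z) for u in Z(a)];d=P[0]-P[1];return np.arctan2(-d[0],d[1]),np.round(P,1).tolist()
print("bolts",yaw([(180,17),(520,18)],30))
print("inner top edge",yaw([(165,42),(563,42)],30))
print("sq inner arm edge",yaw([(292,226),(575,223)],72.7))
print("sq outer arm edge top",yaw([(290,166),(579,166)],72.7))
print("plate near edge",yaw([(158,354),(515,356)],8))
j,e=fit(i,[(55,-69,30),(-70,-70,8),(-70,70,8),(62,0,30)],Z([(563,42),(515,356),(158,354),(350,15)]),(540,134,.27));print(j,e.round(1).tolist())
c,sn=np.cos(j[2]),np.sin(j[2]);R=np.array([[c,-sn],[sn,c]])
for n,uv,z in [("fence end in top",(220,374),30),("pivot washer",(139,150),30),("fence end in bottom",(232,355),8)]:
    print(n,(R.T@(onplane(i,Z([uv])[0],z)[:2]-j[:2])).round(1))
h,e=fit(i,[(32,-58,72.7),(16,-58,72.7),(16,16,72.7)],Z([(579,166),(575,223),(292,226)]),(541,129,.27));print("held",h,e.round(1).tolist())
print("tool in jig",(R.T@(s["eef_pos"][:2]-j[:2])).round(1))
E
```

```text
tool yaw 0.27873971206395975
bolts (np.float64(0.27599651268216013), [[588.0, 195.3, 30.0], [615.5, 98.5, 30.0]])
inner top edge (np.float64(0.2815156395466389), [[579.6, 198.1, 30.0], [612.8, 83.3, 30.0]])
sq inner arm edge (np.float64(0.28442083152971653), [[551.5, 147.8, 72.7], [572.0, 77.5, 72.7]])
sq outer arm edge top (np.float64(0.28002381732221754), [[566.8, 152.2, 72.7], [586.8, 82.5, 72.7]])
plate near edge (np.float64(0.2758738042581578), [[454.6, 183.2, 8.0], [492.7, 48.6, 8.0]])
[5.41608679e+02 1.33349899e+02 2.61586080e-01] [[3.1, 1.4], [0.8, 0.8], [0.6, -1.1], [-3.8, -0.9]]
fence end in top [-63.6  41.7]
pivot washer [19.4 63. ]
fence end in bottom [-69.9  40.9]
held [5.40218167e+02 1.28528872e+02 2.84880578e-01] [[1.2, -0.4], [0.1, 0.2], [-1.2, 0.3]]
tool in jig [-1.3 -3.7]
```

Emit:
apply_moves(commands=[[1.5,0,0,0.5,0],[1.5,0,0,1,0],[1.5,0,0,1,0],[1.5,0,0,1,0],[1.5,0,0,0.7,0],[1.5,0,0,0.4,0],[1.5,0,0,0.2,0],[1.5,0,0,0.1,0],[1.5,0,0,0,0],[1.5,0,0,0,0],[1.5,0,0,0,0]])

```text
time_s: 6.65
eef_pos: [541.8, 129.3, 58.2]
ee_rot: [0.0, 0.99, 0.138, 0.0]
force: [-0.3, -0.3, -3.3]
grip_width: 0.222
```

```bash
python3 -c "
from h import *
i,s,im=snap('wrist','w5')
print(s['force'],s['wrist_torque'],s['grip_width'])
cv2.imwrite('pics/w5b.png',cv2.resize(im[80:340,120:480],None,fx=2.2,fy=2.2,interpolation=cv2.INTER_CUBIC))
"
```

```text
6.65 [541.8 129.3  58.2] [1.000e-04 9.904e-01 1.380e-01 4.000e-04] [ 0.02  0.59  1.6  -0.    0.95  1.32]
[-0.26870676 -0.34409795 -3.34298699] [0.06045823 0.00765377 0.03220427] 0.22203591671764514
```

View pics/w5b.png

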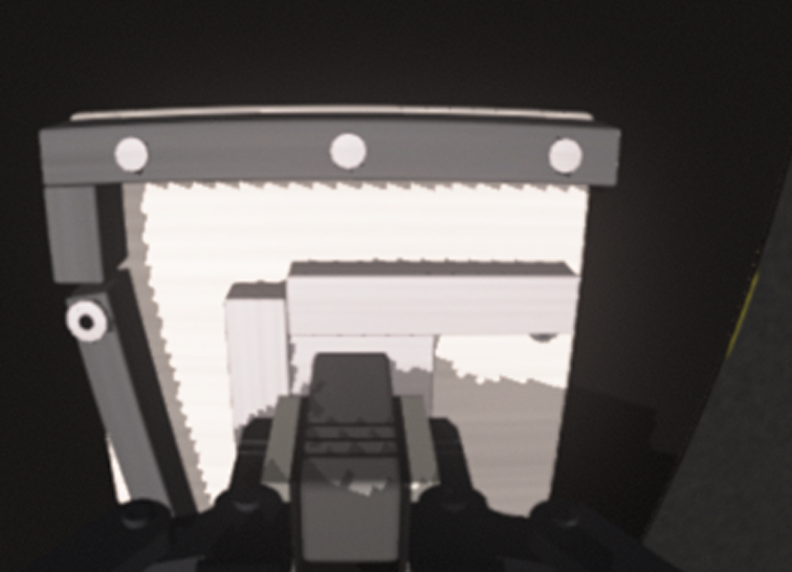

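Emit:
apply_moves(commands=[[1.5,0.4,0,0.1,0],[1.5,0.6,0,0,0],[1.5,0.5,0,0,0],[1.5,0.3,0,0,0],[1.5,0.2,0,0,0],[1.5,0,0,0,0],[1.5,0,0,0,0]])

```text
time_s: 7.28
eef_pos: [560.8, 134.7, 56.7]
ee_rot: [-0.0, 0.99, 0.138, -0.0]
force: [-0.5, -0.3, -3.6]
grip_width: 0.221
```

Emit:
apply_moves(commands=[[1.5,0.1,0,0,0],[1.5,0,0,0,0],[1.5,0,0,0,0]])

```text
time_s: 7.53
eef_pos: [561.7, 135.0, 56.8]
ee_rot: [-0.0, 0.99, 0.138, -0.0]
force: [0.6, 0.0, -4.2]
grip_width: 0.224
```

```bash
cat >> h.py <<'E'
def st():
    from rig import ctrl
    s=ctrl.sense();q=s["ee_rot"];y=2*np.arctan2(q[2],q[1]);c,n=np.cos(y),np.sin(y)
    f=s["force"];p=s["eef_pos"]-[540.5,134.5,0];c0,n0=np.cos(.277),np.sin(.277)
    print("t%.2f"%s["time_s"],"yaw %.4f"%y,"pos",s["eef_pos"].round(2),"injig",np.round([c0*p[0]+n0*p[1],-n0*p[0]+c0*p[1]],2),"F jig",np.round([c0*f[0]+n0*f[1],-n0*f[0]+c0*f[1],f[2]],2),"tau",s["wrist_torque"].round(3))
E
python3 -c "
from h import *
i,s,im=snap('wrist','w6');st()
cv2.imwrite('pics/w6b.png',cv2.resize(im[80:340,120:480],None,fx=2.2,fy=2.2,interpolation=cv2.INTER_CUBIC))
"
```

```text
7.5333 [561.7 135.   56.8] [-0.      0.9904  0.1379 -0.    ] [0.03 0.63 1.54 0.   0.98 1.33]
t7.58 yaw 0.2768 pos [561.75 134.96  56.84] injig [20.56 -5.37] F jig [-0.76 -0.05 -3.13] tau [-0.074 -0.04  -0.024]
```

View pics/w6b.png

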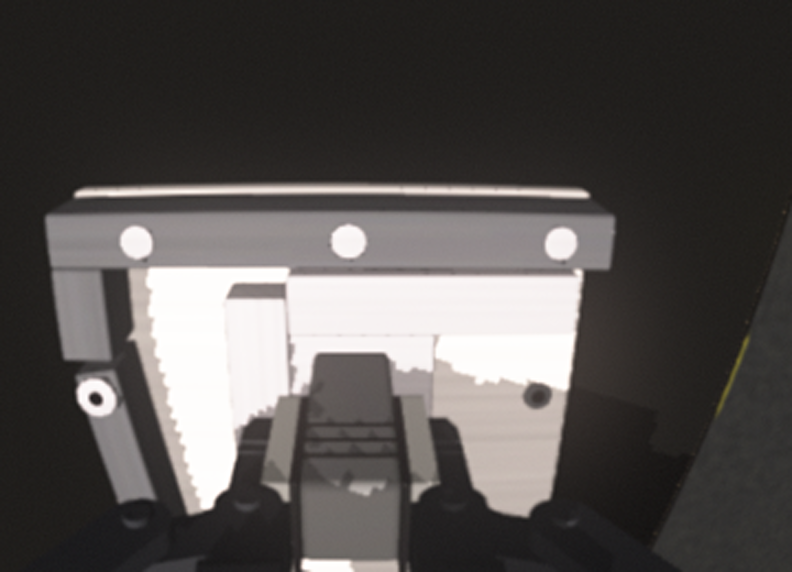

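The arm is close behind the back fence and there is no contact yet. I will advance in half-millimetre steps.

Emit:
apply_moves(commands=[[1.5,0.1,0,0,0],[1.5,0,0,0,0],[1.5,0,0,0,0]])

```text
time_s: 7.83
eef_pos: [562.8, 135.3, 56.8]
ee_rot: [-0.0, 0.99, 0.138, 0.0]
force: [-0.1, -0.4, -3.3]
grip_width: 0.219
```

Emit:
apply_moves(commands=[[1.5,0.05,0,0,0],[1.5,0,0,0,0],[1.5,0,0,0,0]])

```text
time_s: 8.08
eef_pos: [563.2, 135.4, 56.8]
ee_rot: [0.0, 0.99, 0.138, 0.0]
force: [-0.3, -0.1, -3.1]
grip_width: 0.224
```

Emit:
apply_moves(commands=[[1.5,0.05,0,0,0],[1.5,0,0,0,0],[1.5,0,0,0,0]])

```text
time_s: 8.33
eef_pos: [563.8, 135.5, 56.8]
ee_rot: [-0.0, 0.99, 0.138, 0.0]
force: [-0.7, -0.9, -3.9]
grip_width: 0.221
```

```bash
python3 -c "
from h import *
st()
"
```

```text
t8.33 yaw 0.2768 pos [563.76 135.54  56.81] injig [22.65 -5.36] F jig [-0.92 -0.69 -3.87] tau [ 0.029 -0.046  0.   ]
```

Emit:
apply_moves(commands=[[1.5,0.05,0,0,0],[1.5,0,0,0,0],[1.5,0,0,0,0]])

```text
time_s: 8.58
eef_pos: [564.2, 135.7, 56.8]
ee_rot: [0.0, 0.99, 0.138, 0.0]
force: [0.3, -0.1, -4.3]
grip_width: 0.219
```

Emit:
apply_moves(commands=[[1.5,0.05,0,0,0],[1.5,0,0,0,0],[1.5,0,0,0,0]])

```text
time_s: 8.83
eef_pos: [564.7, 135.8, 56.8]
ee_rot: [-0.0, 0.99, 0.138, 0.0]
force: [-0.2, -0.2, -3.5]
grip_width: 0.219
```

```bash
python3 -c "
from h import *
st()
"
```

```text
t8.83 yaw 0.2768 pos [564.69 135.8   56.79] injig [23.62 -5.36] F jig [-0.27 -0.12 -3.46] tau [0.045 0.018 0.02 ]
```

Emit:
apply_moves(commands=[[1.5,0.05,0,0,0],[1.5,0,0,0,0],[1.5,0,0,0,0]])

```text
time_s: 9.08
eef_pos: [565.2, 135.9, 56.8]
ee_rot: [-0.0, 0.99, 0.138, 0.0]
force: [0.0, -0.5, -3.7]
grip_width: 0.221
```

Emit:
apply_moves(commands=[[1.5,0.05,0,0,0],[1.5,0,0,0,0],[1.5,0,0,0,0]])

```text
time_s: 9.33
eef_pos: [565.4, 136.0, 56.8]
ee_rot: [-0.0, 0.99, 0.138, -0.0]
force: [-1.7, -0.4, -2.1]
grip_width: 0.215
```

```bash
python3 -c "
from h import *
st()
i,s,im=snap('wrist','w7');st()
cv2.imwrite('pics/w7b.png',cv2.resize(im[150:280,120:420],None,fx=2.6,fy=2.6,interpolation=cv2.INTER_CUBIC))
"
```

```text
t9.33 yaw 0.2767 pos [565.36 136.04  56.76] injig [24.33 -5.32] F jig [-1.73  0.09 -2.08] tau [-0.124  0.398 -0.169]
9.3333 [565.4 136.   56.8] [-0.000e+00  9.904e-01  1.379e-01 -4.000e-04] [ 0.03  0.64  1.52 -0.    0.98  1.33]
t9.38 yaw 0.2767 pos [565.37 136.05  56.75] injig [24.35 -5.31] F jig [-3.37  0.28 -2.2 ] tau [-0.159  0.479 -0.063]
```

View pics/w7b.png

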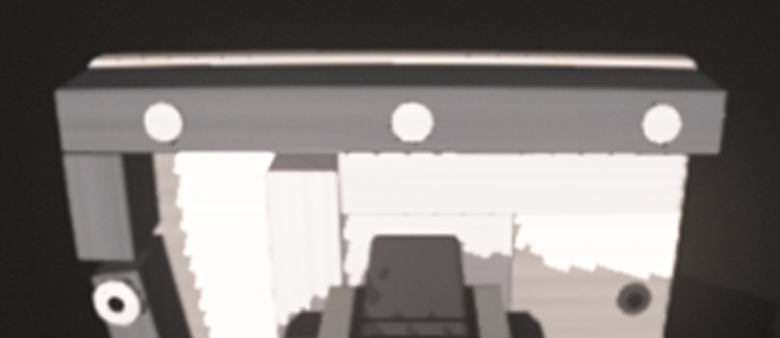

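Emit:
apply_moves(commands=[[1.5,0.05,0,0,0],[1.5,0,0,0,0],[1.5,0,0,0,0],[1.5,0,0,0,0]])

```text
time_s: 9.72
eef_pos: [565.5, 136.1, 56.7]
ee_rot: [-0.0, 0.99, 0.138, -0.001]
force: [-5.4, -1.1, -1.0]
grip_width: 0.226
```

```bash
python3 -c "
from h import *
st()
"
```

```text
t9.72 yaw 0.2766 pos [565.52 136.13  56.66] injig [24.52 -5.28] F jig [-5.52  0.43 -0.97] tau [-0.304  0.891 -0.217]
```

Emit:
apply_moves(commands=[[1.5,0,0,0,0],[1.5,0,0,0,0]])

```text
time_s: 9.88
eef_pos: [565.5, 136.1, 56.7]
ee_rot: [-0.0, 0.99, 0.138, -0.001]
force: [-6.2, -1.6, -0.8]
grip_width: 0.216
```

```bash
python3 -c "
from h import *
st()
"
```

```text
t9.88 yaw 0.2767 pos [565.54 136.15  56.68] injig [24.54 -5.26] F jig [-6.42  0.13 -0.79] tau [-0.289  0.887 -0.21 ]
```

Emit:
apply_moves(commands=[[1.5,0,0,0,0.003],[1.5,0,0,0,0],[1.5,0,0,0,0],[1.5,0,0,0,0]])

```text
time_s: 10.22
eef_pos: [565.5, 136.2, 56.6]
ee_rot: [-0.0, 0.991, 0.136, -0.001]
force: [-5.1, -1.4, -0.6]
grip_width: 0.222
```

```bash
python3 -c "
from h import *
st()
"
```

```text
t10.22 yaw 0.2738 pos [565.55 136.18  56.65] injig [24.55 -5.24] F jig [-5.23  0.08 -0.56] tau [-0.239  0.935 -0.187]
```

Emit:
apply_moves(commands=[[1.5,0,0,0,0.003],[1.5,0,0,0,0],[1.5,0,0,0,0],[1.5,0,0,0,0]])

```text
time_s: 10.55
eef_pos: [565.6, 136.2, 56.7]
ee_rot: [0.0, 0.991, 0.135, -0.001]
force: [-4.7, -2.0, -0.4]
grip_width: 0.219
```

```bash
python3 -c "
from h import *
st()
"
```

```text
t10.55 yaw 0.2711 pos [565.6  136.2   56.66] injig [24.61 -5.23] F jig [-5.04 -0.66 -0.42] tau [-0.203  0.921 -0.015]
```

Emit:
apply_moves(commands=[[1.5,-0.2,0,0,0],[1.5,0,-0.3,0,0],[1.5,0,-0.5,0,0],[1.5,0,-0.5,0,0],[1.5,0,-0.4,0,0],[1.5,0,0,0,0],[1.5,0,0,0,0]])

```text
time_s: 11.13
eef_pos: [559.6, 152.4, 56.8]
ee_rot: [0.0, 0.991, 0.135, 0.0]
force: [0.6, 0.4, -2.2]
grip_width: 0.224
```

```bash
python3 -c "
from h import *
st()
"
```

```text
t11.13 yaw 0.2715 pos [559.64 152.42  56.83] injig [23.31 12.01] F jig [ 0.65  0.26 -2.24] tau [-0.016 -0.019 -0.024]
```

Emit:
apply_moves(commands=[[1.5,0,-0.1,0,0],[1.5,0,-0.1,0,0],[1.5,0,-0.1,0,0],[1.5,0,-0.1,0,0],[1.5,0,0,0,0]])

```text
time_s: 11.55
eef_pos: [558.6, 155.7, 56.8]
ee_rot: [0.0, 0.991, 0.135, -0.0]
force: [0.1, -3.1, -3.2]
grip_width: 0.222
```

```bash
python3 -c "
from h import *
st()
"
```

```text
t11.55 yaw 0.2711 pos [558.55 155.73  56.77] injig [23.17 15.48] F jig [-0.77 -3.03 -3.21] tau [-0.57  -0.024  0.148]
```

The arm is now pushing the side fence with about 3 N and no contact on the back fence. I will continue.

Emit:
apply_moves(commands=[[1.5,0,-0.1,0,0],[1.5,0,-0.1,0,0],[1.5,0,-0.1,0,0],[1.5,0,-0.1,0,0],[1.5,0,0,0,0]])

```text
time_s: 11.97
eef_pos: [557.3, 160.0, 56.7]
ee_rot: [-0.0, 0.991, 0.135, -0.0]
force: [-0.3, -2.6, -3.8]
grip_width: 0.218
```

```bash
python3 -c "
from h import *
i,s,im=snap('wrist','w8');st()
cv2.imwrite('pics/w8b.png',cv2.resize(im[150:330,120:420],None,fx=2.6,fy=2.6,interpolation=cv2.INTER_CUBIC))
"
```

```text
11.9667 [557.3 160.   56.7] [-1.000e-04  9.908e-01  1.351e-01 -2.000e-04] [0.08 0.63 1.53 0.   0.98 1.38]
t12.02 yaw 0.2708 pos [557.43 159.95  56.79] injig [23.24 19.85] F jig [-0.63 -1.97 -2.8 ] tau [-0.491  0.071  0.156]
```

View pics/w8b.png

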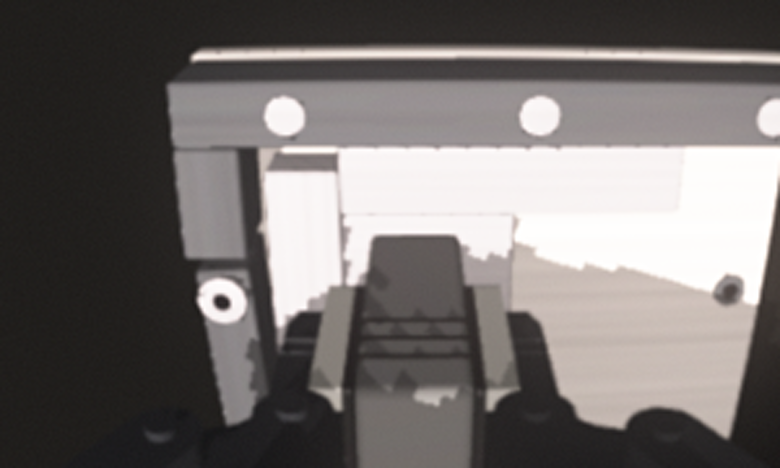

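Emit:
apply_moves(commands=[[1.5,0,-0.1,0,0],[1.5,0,-0.1,0,0],[1.5,0,0,0,0],[1.5,0,0,0,0]])

```text
time_s: 12.35
eef_pos: [556.9, 161.9, 56.8]
ee_rot: [-0.0, 0.991, 0.135, 0.0]
force: [-0.4, -2.4, -3.8]
grip_width: 0.221
```

```bash
python3 -c "
from h import *
st()
"
```

```text
t12.35 yaw 0.2708 pos [556.94 161.86  56.77] injig [23.3  21.82] F jig [-0.98 -2.18 -3.76] tau [-0.516  0.154  0.126]
```

Emit:
apply_moves(commands=[[1.5,0,-0.05,0,0],[1.5,0,0,0,0],[1.5,0,0,0,0]])

```text
time_s: 12.6
eef_pos: [556.8, 162.2, 56.8]
ee_rot: [-0.0, 0.991, 0.135, 0.0]
force: [-1.1, -1.8, -4.3]
grip_width: 0.223
```

```bash
python3 -c "
from h import *
st()
"
```

```text
t12.60 yaw 0.2707 pos [556.84 162.21  56.79] injig [23.3  22.18] F jig [-1.54 -1.48 -4.34] tau [-0.598  0.111  0.203]
```

Emit:
apply_moves(commands=[[1.5,0,-0.05,0,0],[1.5,0,0,0,0],[1.5,0,0,0,0]])

```text
time_s: 12.85
eef_pos: [556.7, 162.6, 56.8]
ee_rot: [-0.0, 0.991, 0.135, 0.0]
force: [0.1, -2.6, -3.6]
grip_width: 0.217
```

```bash
python3 -c "
from h import *
st()
"
```

```text
t12.85 yaw 0.2708 pos [556.72 162.64  56.8 ] injig [23.3  22.63] F jig [-0.64 -2.52 -3.59] tau [-0.688  0.049  0.2  ]
```

Emit:
apply_moves(commands=[[1.5,0,-0.05,0,0],[1.5,0,0,0,0],[1.5,0,0,0,0]])

```text
time_s: 13.1
eef_pos: [556.5, 163.2, 56.8]
ee_rot: [-0.0, 0.991, 0.135, -0.0]
force: [0.3, -3.5, -3.7]
grip_width: 0.221
```

```bash
python3 -c "
from h import *
st()
"
```

```text
t13.10 yaw 0.2708 pos [556.54 163.19  56.79] injig [23.27 23.21] F jig [-0.71 -3.44 -3.74] tau [-0.64   0.093  0.22 ]
```

Emit:
apply_moves(commands=[[1.5,0,-0.05,0,0],[1.5,0,0,0,0],[1.5,0,0,0,0]])

```text
time_s: 13.35
eef_pos: [556.5, 163.4, 56.8]
ee_rot: [0.0, 0.991, 0.135, 0.0]
force: [-0.4, -4.7, -3.6]
grip_width: 0.217
```

```bash
python3 -c "
from h import *
i,s,im=snap('wrist','w9');st()
cv2.imwrite('pics/w9b.png',cv2.resize(im[190:330,170:370],None,fx=3.9,fy=3.9,interpolation=cv2.INTER_CUBIC))
"
```

```text
13.35 [556.5 163.4  56.8] [2.000e-04 9.909e-01 1.350e-01 0.000e+00] [ 0.08  0.63  1.53 -0.    0.98  1.38]
t13.40 yaw 0.2707 pos [556.48 163.4   56.81] injig [23.27 23.43] F jig [-0.98 -3.46 -3.96] tau [-1.02   0.022  0.157]
```

View pics/w9b.png

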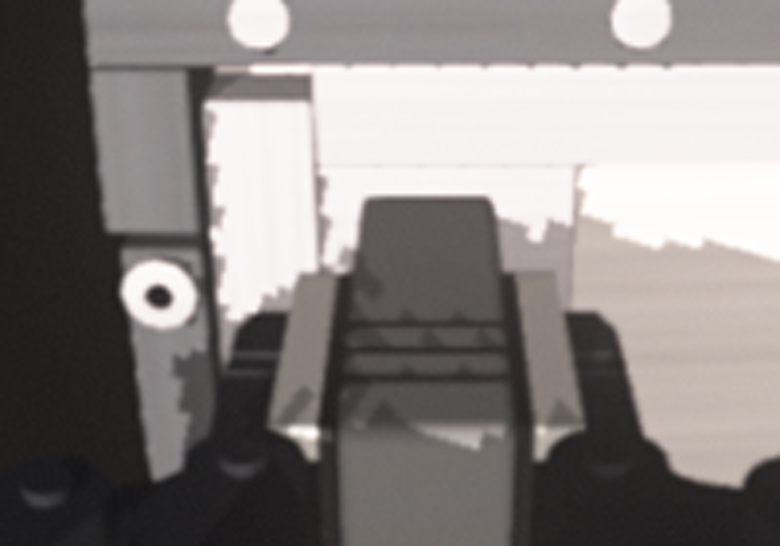

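Emit:
apply_moves(commands=[[1.5,0,-0.05,0,0],[1.5,0,0,0,0],[1.5,0,0,0,0]])

```text
time_s: 13.65
eef_pos: [556.5, 163.5, 56.9]
ee_rot: [0.001, 0.991, 0.135, 0.0]
force: [-0.6, -7.3, -3.8]
grip_width: 0.219
```

```bash
python3 -c "
from h import *
st()
"
```

```text
t13.65 yaw 0.2709 pos [556.48 163.51  56.88] injig [23.3  23.53] F jig [-2.59 -6.84 -3.76] tau [-1.465 -0.023  0.21 ]
```

Emit:
apply_moves(commands=[[1.5,0.1,0,0,0],[1.5,0,0,0,0],[1.5,0,0,0,0]])

```text
time_s: 13.9
eef_pos: [557.1, 163.7, 56.7]
ee_rot: [0.001, 0.991, 0.135, -0.0]
force: [-1.6, -9.1, -3.3]
grip_width: 0.22
```

```bash
python3 -c "
from h import *
st()
"
```

```text
t13.90 yaw 0.2708 pos [557.12 163.66  56.74] injig [23.96 23.5 ] F jig [-4.02 -8.33 -3.28] tau [-1.548  0.272  0.167]
```

Emit:
apply_moves(commands=[[1.5,0.06,0,0,0],[1.5,0,0,0,0],[1.5,0,0,0,0]])

```text
time_s: 14.15
eef_pos: [557.6, 163.8, 56.7]
ee_rot: [0.001, 0.991, 0.135, -0.001]
force: [-1.3, -7.6, -3.3]
grip_width: 0.221
```

```bash
python3 -c "
from h import *
st()
"
```

```text
t14.15 yaw 0.2709 pos [557.6  163.8   56.72] injig [24.46 23.5 ] F jig [-3.36 -6.92 -3.26] tau [-1.565  0.347  0.228]
```

Emit:
apply_moves(commands=[[1.5,0.05,0,0,0],[1.5,0,0,0,0],[1.5,0,0,0,0]])

```text
time_s: 14.4
eef_pos: [557.8, 163.9, 56.7]
ee_rot: [0.001, 0.991, 0.135, -0.001]
force: [-3.4, -8.8, -2.2]
grip_width: 0.221
```

```bash
python3 -c "
from h import *
i,s,im=snap('wrist','w10');st()
cv2.imwrite('pics/w10b.png',cv2.resize(im[190:330,170:370],None,fx=3.9,fy=3.9,interpolation=cv2.INTER_CUBIC))
"
```

```text
14.4 [557.8 163.9  56.7] [ 6.000e-04  9.908e-01  1.350e-01 -1.000e-03] [ 0.08  0.64  1.52 -0.    0.98  1.39]
t14.45 yaw 0.2708 pos [557.84 163.9   56.65] injig [24.72 23.53] F jig [-4.42 -7.61 -2.57] tau [-1.684  0.527  0.146]
```

View pics/w10b.png

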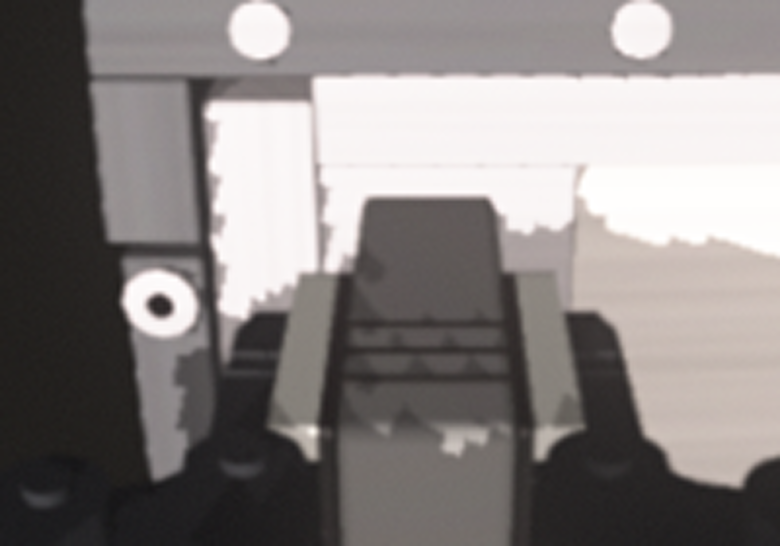

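Emit:
apply_moves(commands=[[1.5,0.05,0,0,0],[1.5,0,0,0,0],[1.5,0,0,0,0]])

```text
time_s: 14.7
eef_pos: [557.9, 163.9, 56.6]
ee_rot: [0.001, 0.991, 0.135, -0.002]
force: [-5.0, -9.6, -1.2]
grip_width: 0.221
```

```bash
python3 -c "
from h import *
st()
"
```

```text
t14.70 yaw 0.2707 pos [557.93 163.93  56.61] injig [24.82 23.54] F jig [-7.48 -7.86 -1.23] tau [-1.804  0.88   0.054]
```

Emit:
apply_moves(commands=[[1.5,0.05,0,0,0],[1.5,0,0,0,0],[1.5,0,0,0,0]])

```text
time_s: 14.95
eef_pos: [558.0, 164.0, 56.6]
ee_rot: [0.001, 0.991, 0.135, -0.002]
force: [-6.8, -9.8, 0.4]
grip_width: 0.224
```

```bash
python3 -c "
from h import *
st()
"
```

```text
t14.95 yaw 0.2708 pos [557.99 163.97  56.58] injig [24.88 23.56] F jig [-9.23 -7.53  0.42] tau [-1.987  1.221  0.052]
```

Emit:
apply_moves(commands=[[1.5,0,-0.05,0,0],[1.5,0,0,0,0],[1.5,0,0,0,0]])

```text
time_s: 15.2
eef_pos: [558.0, 164.0, 56.6]
ee_rot: [0.001, 0.991, 0.135, -0.002]
force: [-6.2, -12.6, 0.4]
grip_width: 0.223
```

```bash
python3 -c "
from h import *
i,s,im=snap('wrist','w11');st()
cv2.imwrite('pics/w11b.png',cv2.resize(im[190:330,170:370],None,fx=3.9,fy=3.9,interpolation=cv2.INTER_CUBIC))
i,s,im=snap('scene','s11')
cv2.imwrite('pics/s11b.png',cv2.resize(im[170:250,265:345],None,fx=7,fy=7,interpolation=cv2.INTER_CUBIC))
"
```

```text
15.2 [558.  164.   56.6] [ 0.0011  0.9908  0.1349 -0.0021] [ 0.09  0.64  1.52 -0.    0.99  1.39]
t15.25 yaw 0.2708 pos [558.03 164.01  56.6 ] injig [24.93 23.59] F jig [-9.42 -9.94  0.48] tau [-2.328  1.144  0.041]
15.25 [558.  164.   56.6] [ 0.0011  0.9908  0.135  -0.0021] [ 0.09  0.64  1.52 -0.    0.99  1.39]
```

View pics/w11b.png

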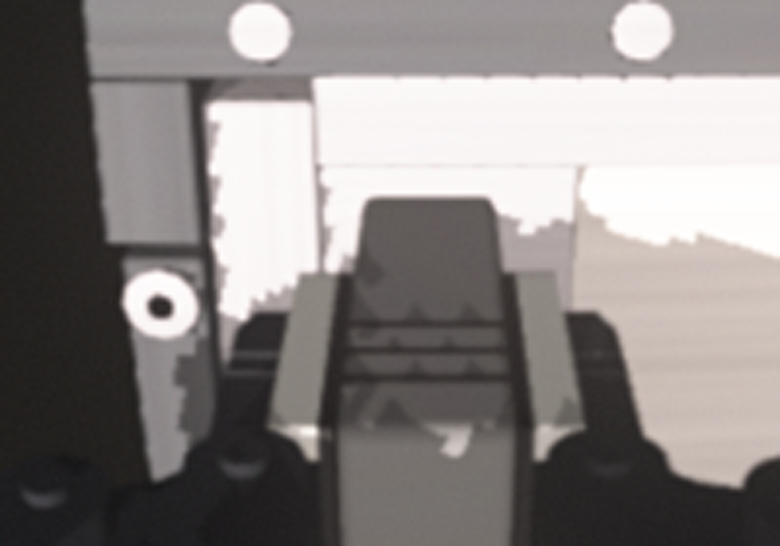

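View pics/s11b.png

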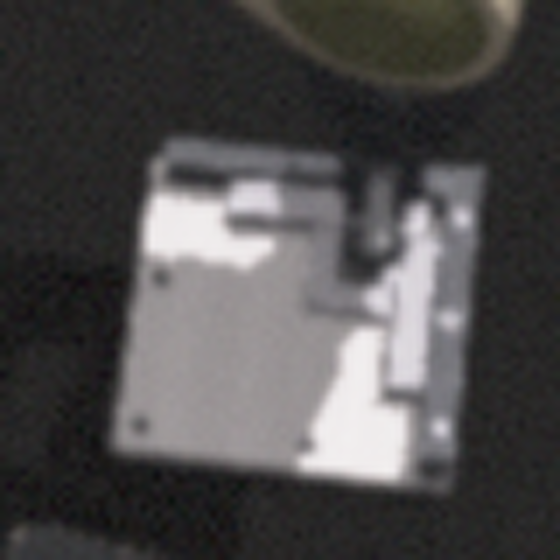

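Both faces are in contact, with about 9.4 N on the back fence and 9.9 N on the side. The scene picture shows the square seated in the corner along both fences. I will hold it for 1.5 s.

Emit:
apply_moves(commands=[[1.5,0,0,0,0],[1.5,0,0,0,0],[1.5,0,0,0,0],[1.5,0,0,0,0],[1.5,0,0,0,0],[1.5,0,0,0,0],[1.5,0,0,0,0],[1.5,0,0,0,0],[1.5,0,0,0,0],[1.5,0,0,0,0],[1.5,0,0,0,0],[1.5,0,0,0,0]])

```text
time_s: 16.3
eef_pos: [558.0, 164.0, 56.5]
ee_rot: [0.001, 0.991, 0.135, -0.002]
force: [-6.4, -11.5, 0.2]
grip_width: 0.219
```

Emit:
apply_moves(commands=[[1.5,0,0,0,0],[1.5,0,0,0,0],[1.5,0,0,0,0],[1.5,0,0,0,0],[1.5,0,0,0,0],[1.5,0,0,0,0]])

```text
time_s: 16.8
eef_pos: [558.0, 164.0, 56.6]
ee_rot: [0.001, 0.991, 0.135, -0.002]
force: [-7.4, -12.1, 0.0]
grip_width: 0.22
```

```bash
python3 - <<'E'
from h import *
st()
i,s,im=load("w11")
g=cv2.cvtColor(im,cv2.COLOR_BGR2GRAY)
# fit jig pose from back-fence right/left features + check block and fence inner edges at z=30
Z=lambda a:[[170+(x+.5)/3.9-.5,190+(y+.5)/3.9-.5] for x,y in a]
P=[onplane(i,u,30)[:2] for u in Z([(190,85),(201,235),(204,260),(213,400)])]
for a,b in ((0,1),(2,3),(0,3)):
    d=P[a]-P[b];print(a,b,np.arctan2(d[1],d[0]))
cv2.imwrite("pics/w11c.png",cv2.resize(im[200:330,185:255],None,fx=6,fy=4.5,interpolation=cv2.INTER_CUBIC))
E
```

```text
t16.80 yaw 0.2708 pos [558.02 164.02  56.58] injig [24.92 23.6 ] F jig [-10.43  -9.64   0.  ] tau [-2.334  1.164  0.05 ]
0 1 0.2712608899974262
2 3 0.24846291209539362
0 3 0.26314332007895036
```

View pics/w11c.png

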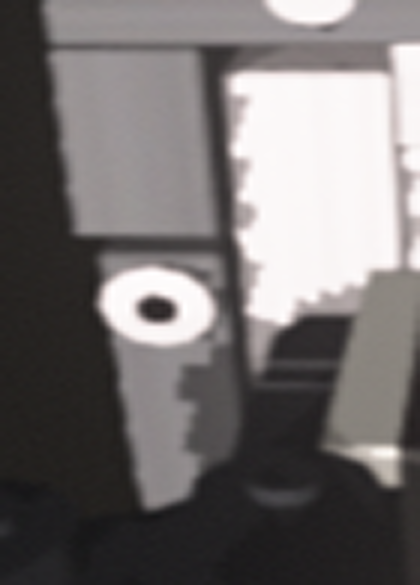

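Held for about 1.5 s with steady forces. Now I draw it away diagonally from both fences, then lift.

Emit:
apply_moves(commands=[[1.5,-0.05,0.05,0,0],[1.5,-0.1,0.1,0,0],[1.5,-0.1,0.15,0,0],[1.5,-0.2,0.4,0,0],[1.5,-0.5,0.6,0,0],[1.5,-0.6,0.7,0,0],[1.5,-0.3,0.3,0,0],[1.5,0,0,0,0],[1.5,0,0,-0.7,0],[1.5,0,0,-1.5,0],[1.5,0,0,-2,0],[1.5,0,0,-2,0]])

```text
time_s: 17.8
eef_pos: [547.4, 138.5, 119.9]
ee_rot: [-0.0, 0.991, 0.135, -0.0]
force: [0.4, 1.0, -2.9]
grip_width: 0.221
```

```bash
python3 -c "
from h import *
st()"
```

```text
t17.80 yaw 0.2709 pos [547.42 138.54 119.9 ] injig [7.76 1.99] F jig [ 0.65  0.84 -2.86] tau [ 0.02  -0.011  0.021]
```

Emit:
apply_moves(commands=[[1.5,0,0,-2,0],[1.5,-0.5,-0.5,-2.5,0],[1.5,-1.5,-1.5,-2.5,0],[1.5,-2,-2,-2.5,0],[1.5,-2,-2,-2,0],[1.5,-2,-2,-0.5,0],[1.5,-0.7,-0.8,0,0],[1.5,0,0,0,0],[1.5,0,0,0,0],[1.5,0,0,0,0]])

```text
time_s: 18.63
eef_pos: [440.7, 199.5, 238.6]
ee_rot: [0.0, 0.991, 0.135, -0.0]
force: [-0.3, -0.1, -2.8]
grip_width: 0.222
```

```bash
python3 -c "
from h import *
i,s,im=snap('wrist','w12');st()
i,s,im=snap('top','t12')
cv2.imwrite('pics/t12b.png',cv2.resize(im[140:240,200:310],None,fx=6,fy=6,interpolation=cv2.INTER_CUBIC))
"
```

```text
18.6333 [440.7 199.5 238.6] [ 1.000e-04  9.909e-01  1.348e-01 -1.000e-04] [ 0.18  0.23  1.62 -0.    1.29  1.48]
t18.68 yaw 0.2700 pos [440.79 199.35 238.41] injig [-78.17  89.65] F jig [ 0.79 -0.83 -3.91] tau [-0.059  0.009 -0.003]
18.6833 [440.8 199.4 238.4] [ 1.000e-04  9.909e-01  1.346e-01 -3.000e-04] [ 0.18  0.23  1.62 -0.    1.29  1.48]
```

View pics/w12.png

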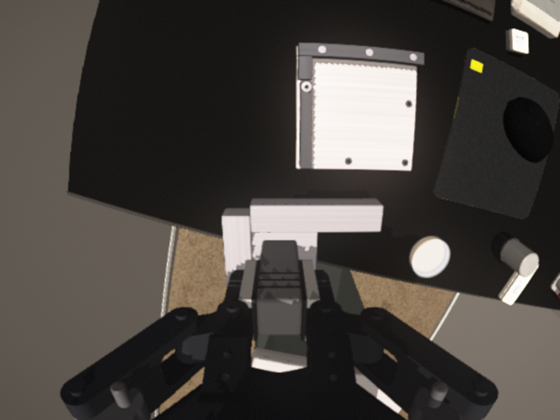

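View pics/t12b.png

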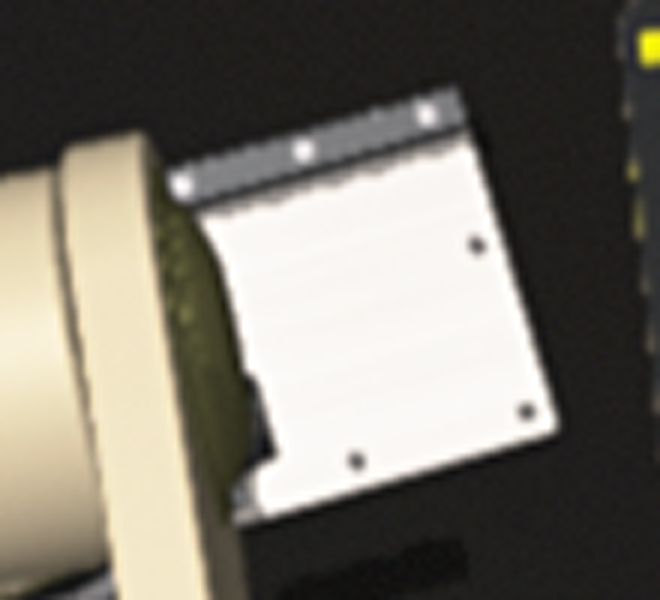

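```bash
python3 - <<'E'
from h import *
i,s,im=load("w12")
cv2.imwrite("pics/w12b.png",cv2.resize(im[38:178,290:430],None,fx=4.2,fy=4.2,interpolation=cv2.INTER_CUBIC))
g=cv2.cvtColor(im,cv2.COLOR_BGR2GRAY)
for r in range(60,174,6): print(r,g[r,293:322].tolist())
E
```

```text
60 [34, 33, 43, 102, 153, 106, 108, 131, 132, 132, 133, 132, 130, 127, 125, 123, 121, 120, 121, 133, 157, 164, 163, 163, 163, 163, 162, 163, 163]
66 [35, 35, 51, 121, 171, 112, 111, 131, 130, 130, 132, 130, 129, 127, 124, 123, 119, 121, 121, 128, 159, 196, 236, 248, 249, 248, 248, 248, 248]
72 [36, 37, 56, 105, 124, 90, 113, 131, 130, 128, 129, 128, 128, 125, 123, 122, 120, 116, 116, 131, 156, 174, 219, 245, 248, 248, 247, 247, 247]
78 [38, 38, 65, 128, 137, 98, 95, 108, 109, 110, 111, 112, 112, 111, 110, 107, 106, 104, 118, 148, 162, 171, 211, 246, 249, 248, 248, 248, 248]
84 [38, 37, 74, 167, 235, 244, 190, 102, 153, 233, 245, 243, 234, 214, 218, 234, 235, 214, 165, 148, 161, 170, 205, 243, 248, 249, 249, 249, 249]
90 [38, 39, 74, 164, 233, 243, 202, 113, 107, 144, 193, 223, 228, 229, 226, 217, 196, 146, 114, 132, 164, 194, 226, 241, 246, 247, 247, 247, 247]
96 [40, 40, 73, 162, 232, 243, 200, 113, 106, 124, 125, 126, 128, 130, 126, 124, 124, 126, 124, 131, 155, 169, 194, 231, 244, 245, 245, 245, 245]
102 [42, 39, 72, 164, 236, 245, 216, 122, 106, 122, 124, 127, 127, 127, 126, 123,
[... 967 characters left out ...]
241, 245, 165, 93, 112, 118, 119, 119, 120, 119, 119, 121, 121, 119, 131, 160, 183, 215, 236, 244, 246, 246, 246, 246, 245]
150 [40, 37, 89, 188, 240, 243, 153, 90, 112, 118, 118, 119, 119, 118, 119, 119, 122, 120, 125, 159, 200, 239, 246, 246, 245, 245, 245, 245, 245]
156 [39, 38, 93, 195, 240, 241, 160, 104, 112, 116, 118, 117, 117, 117, 117, 117, 118, 119, 125, 154, 189, 233, 244, 244, 244, 244, 244, 244, 244]
162 [38, 40, 100, 204, 237, 215, 135, 102, 113, 116, 117, 115, 116, 114, 115, 116, 118, 118, 132, 170, 219, 242, 245, 245, 244, 244, 244, 244, 244]
168 [39, 38, 56, 111, 158, 178, 162, 117, 86, 80, 79, 79, 79, 80, 81, 83, 82, 82, 92, 110, 133, 179, 189, 188, 189, 191, 190, 191, 193]
```

View pics/w12b.png

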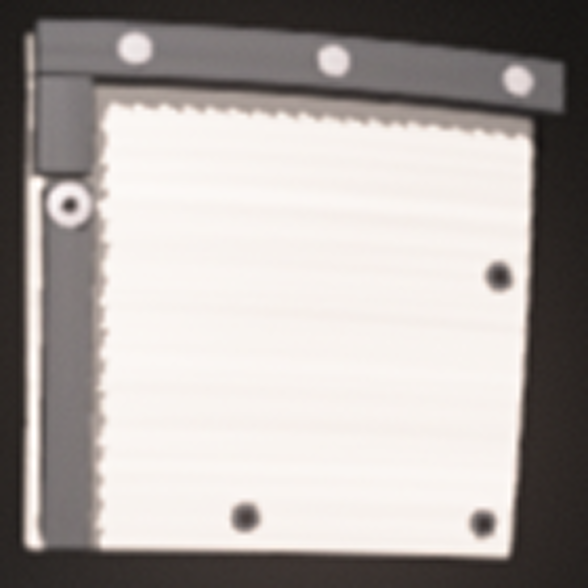

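```bash
python3 - <<'E'
from h import *
i,s,im=load("w12")
g=cv2.GaussianBlur(cv2.cvtColor(im,cv2.COLOR_BGR2GRAY).astype(float),(1,5),0)
def cross(r,c0,c1,th,rise):
    for c in range(c0,c1):
        a,b=g[r,c],g[r,c+1]
        if (rise and a<th<=b) or (not rise and a>=th>b): return c+(th-a)/(b-a)
def ang(pts,z):
    P=np.array([onplane(i,p,z)[:2] for p in pts])
    vx,vy,x,y=cv2.fitLine(P.astype(np.float32),cv2.DIST_HUBER,0,.01,.01).ravel()
    if vx<0: vx,vy=-vx,-vy
    r=(P-[x,y])@[-vy,vx];return round(float(np.arctan2(vy,vx)),4),round(float(r.std()),2),P
def V(rows,c0,c1,th,rise,z,n):
    p=[(cross(r,c0,c1,th,rise),r) for r in rows];p=[q for q in p if q[0]]
    a=ang(p,z);print(n,len(p),a[:2]);return a[2]
V(range(100,164),297,302,175,False,8,"fence outer bottom")
f=V(range(100,164),309,315,140,True,30,"fence inner top")
b=V(range(58,76),309,315,140,True,30,"block inner top")
V(range(58,164),293,298,120,True,8,"plate side edge(left)")
p=[]
for r in range(80,164):
    c=cross(r,395,425,150,False)
    if c: p.append((c,r))
print("plate right edge",len(p),ang(p,8)[:2])
# horizontal edges: back fence inner top edge, outer top edge
gh=cv2.GaussianBlur(cv2.cvtColor(im,cv2.COLOR_BGR2GRAY).astype(float),(5,1),0).T
def crh(c,r0,r1,th):
    for r in range(r0,r1):
        a,b_=gh[c,r],gh[c,r+1]
        if a<th<=b_: return r+(th-a)/(b_-a)
p=[(c,crh(c,52,75,140)) for c in range(325,412)];p=[q for q in p if q[1]]
a=ang(p,30);print("back inner",np.pi/2+a[0] if a[0]<0 else a[0]-np.pi/2,a[1])
p=[(c,crh(c,38,56,80)) for c in range(303,420)];p=[q for q in p if q[1]]
a=ang(p,30);print("back outer",np.pi/2+a[0] if a[0]<0 else a[0]-np.pi/2,a[1])
p=[]
for c in range(315,405):
    for r in range(160,180):
        if g[r,c]>150>=g[r+1,c]: p.append((c,r+(150-g[r,c])/(g[r+1,c]-g[r,c])));break
a=ang(p,8);print("plate front",np.pi/2+a[0] if a[0]<0 else a[0]-np.pi/2,a[1])
# collinearity: fence inner end vs block line, perpendicular to 0.272
n=np.array([-np.sin(.272),np.cos(.272)]);print("offset block,fence near,fence end",(b@n).mean(),(f[:10]@n).mean(),(f[-10:]@n).mean())
E
```

```text
fence outer bottom 64 (0.2685, 0.1)
fence inner top 64 (0.2821, 0.2)
block inner top 17 (0.2661, 0.29)
plate side edge(left) 106 (0.2709, 0.3)
plate right edge 84 (0.2745, 3.84)
back inner 0.2678963267948966 2.52
back outer 0.26949632679489666 0.1
plate front 0.27339632679489645 0.04
offset block,fence near,fence end 39.19968571203497 39.56171613812386 39.1386771901802
```

The fence measures square to the back fence within about 0.003 rad, and its end lies within 0.1 mm of the pivot block's line. I can now put the square down.

Emit:
apply_moves(commands=[[1.5,0.8,-0.8,0,0],[1.5,1.8,-1.8,0,0],[1.5,2,-2,0,0],[1.5,2,-2,0,0],[1.5,2,-2,1.5,0],[1.5,2,-2,2.5,0],[1.5,1.2,-1.2,3,0],[1.5,0.4,-0.4,3,0],[1.5,0,0,3,0],[1.5,0,0,2.5,0],[1.5,0,0,1.5,0],[1.5,0,0,0.5,0]])

```text
time_s: 19.73
eef_pos: [524.2, 348.9, 59.9]
ee_rot: [0.001, 0.991, 0.135, -0.003]
force: [0.6, -0.3, -4.0]
grip_width: 0.221
```

Emit:
apply_moves(commands=[[1.5,0,0,0,0],[1.5,0,0,0,0],[1.5,0,0,0,0]])

```text
time_s: 19.98
eef_pos: [525.9, 350.2, 65.3]
ee_rot: [-0.0, 0.991, 0.135, 0.001]
force: [-0.7, -0.4, -2.7]
grip_width: 0.218
```

```bash
python3 -c "
from h import *
st()"
```

```text
t19.98 yaw 0.2705 pos [525.94 350.18  65.25] injig [ 44.98 211.44] F jig [-0.79 -0.21 -2.68] tau [0.009 0.008 0.044]
```

Emit:
apply_moves(commands=[[1.5,0,0,0.5,0],[1.5,0,0,0.6,0],[1.5,0,0,0.4,0],[1.5,0,0,0.1,0],[1.5,0,0,0,0],[1.5,0,0,0,0]])

```text
time_s: 20.48
eef_pos: [525.0, 349.9, 47.8]
ee_rot: [0.0, 0.991, 0.135, -0.0]
force: [-0.4, -1.3, -1.8]
grip_width: 0.218
```

Emit:
apply_moves(commands=[[1.5,0,0,0.05,0],[1.5,0,0,0.05,0],[1.5,0,0,0,0],[1.5,0,0,0,0]])

```text
time_s: 20.82
eef_pos: [525.1, 349.9, 47.8]
ee_rot: [0.0, 0.991, 0.135, 0.0]
force: [-4.1, -3.2, 7.3]
grip_width: 0.221
```

```bash
python3 -c "
from h import *
st()"
```

```text
t20.82 yaw 0.2710 pos [525.07 349.95  47.76] injig [ 44.07 211.45] F jig [-4.82 -1.91  7.33] tau [-0.423  0.719 -0.02 ]
```

The square is on the desk. I relieve the press, open the jaws and rise.

Emit:
apply_moves(commands=[[1.5,0,0,-0.07,0],[1.5,0,0,0,0],[2.4,0,0,0,0],[3,0,0,0,0],[4,0,0,0,0],[6,0,0,0,0],[8,0,0,0,0],[8,0,0,0,0],[8,0,0,0,0],[8,0,0,0,0]])

```text
time_s: 21.65
eef_pos: [525.0, 350.0, 47.5]
ee_rot: [0.0, 0.991, 0.135, 0.0]
force: [0.7, 0.5, 0.3]
grip_width: 0.936
```

Emit:
apply_moves(commands=[[8,0,0,-0.5,0],[8,0,0,-1.5,0],[8,0,0,-2.5,0],[8,0,0,-3,0],[8,0,0,-3,0],[8,-1,0,-2,0],[8,-2,1,-2,0],[8,-3,1.5,-1,0],[8,-3,1.5,0,0],[8,-2,1,0,0],[8,0,0,0,0],[8,0,0,0,0]])

```text
time_s: 22.65
eef_pos: [432.4, 272.2, 203.4]
ee_rot: [-0.0, 0.991, 0.135, 0.001]
force: [0.2, -0.2, 0.8]
grip_width: 0.935
```

```bash
python3 -c "
from h import *
i,s,im=snap('wrist','w13');st()
i,s,im=snap('scene','s13')
cv2.imwrite('pics/s13b.png',cv2.resize(im[130:250,260:400],None,fx=5,fy=5,interpolation=cv2.INTER_CUBIC))
"
```

```text
22.65 [432.4 272.2 203.4] [-2.000e-04  9.909e-01  1.347e-01  8.000e-04] [0.33 0.32 1.6  0.   1.23 1.63]
t22.70 yaw 0.2706 pos [432.91 272.62 203.17] injig [-65.72 162.28] F jig [ 0.77 -0.09  0.43] tau [ 0.026 -0.04   0.043]
22.7 [432.9 272.6 203.2] [-2.000e-04  9.909e-01  1.349e-01  7.000e-04] [0.33 0.32 1.6  0.   1.23 1.63]
```

View pics/w13.png

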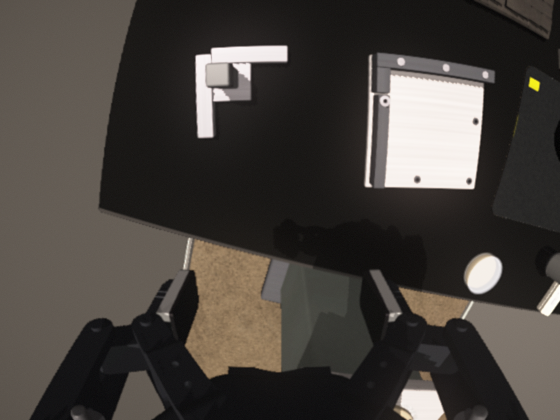

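View pics/s13b.png

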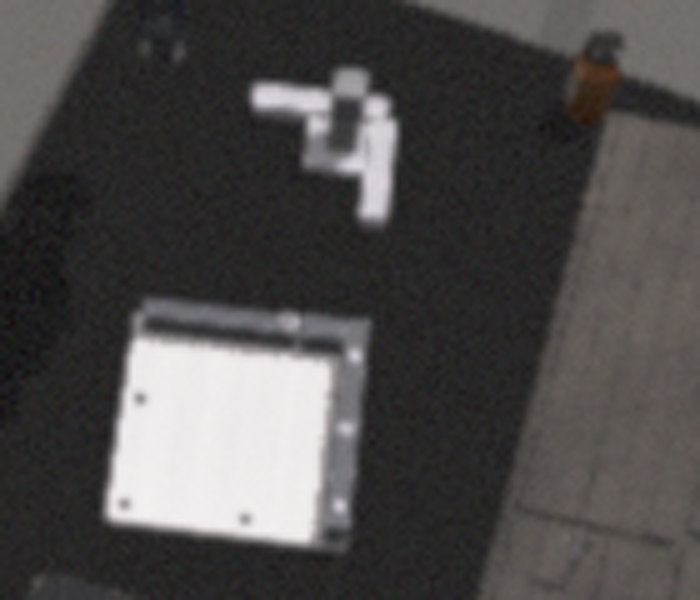

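The square lies flat on the bare desk at about (230,80), the fence is straight in line with the pivot block at (380,130), and the bystanders are undisturbed. I will hand the job in.

```bash
python3 -c "
from rig import ctrl
print(ctrl.finish_job())"
```

```text
the job is handed in; nothing more can be done
None
```

I pushed the side fence square using only the square, then stood the square flat on the bare desk, about 215 mm clear of the jig. The job was handed in at about 22.8 s.

- **Seating:** I held the square by its post about 1 mm above the plate and pushed the fence round until the side face met the pivot block. I then pressed it onto the back fence and held both faces for about 1.5 s, with roughly 10 N on each.
- **Fence angle:** After drawing the square out diagonally and lifting it, most edges in the wrist picture put the fence within about 0.003 rad of square. Its free end lies within 0.1 mm of the pivot block's line.
- **Disagreement:** One edge, the fence's inner top against its shadow, read about 0.012 rad off. It is the poorest of the edges because of the shadow, so I did not rely on it.
- **Not checked directly:** I judged that both faces were flush from the forces and moments, not from seeing the gap.
- **Last look:** The final pictures show the square flat on the desk, the fence still in line with the pivot block, and the petri dish and the other things in view undisturbed. The gripper was open and touching nothing.

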